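Put three goldsmith's bench tools back into their own fitted trays

ROBOT

A 6-joint arm with a two-finger parallel gripper is mounted at the origin on the work surface. World frame = base frame: x ahead of the robot, y to its left, z up, the work surface at z = 0. Lengths are in m, angles in degrees, forces in N, time in s.
With the tool pointing down it reaches from about 0.375 to 0.9 m from the base axis. Payload 3.1 kg.
Tool frame: the origin (TCP) lies on the centre line of the jaws, within the pads' length; the fingertips stand 25 mm ahead of it and the grasp point (between the pads) lies 6 mm ahead of it; y points along the fingers, x is the direction in which the jaws open and shut, and the axes are right-handed (so a half turn about y gives the same grasp; the last joint's range is limited). The gripper opens to 87 mm and grips with 3 to 60 N. Pads are 19 mm wide; open, the fingers measure 117 mm over their backs; the gripper's body (75 mm by 190 mm) begins 51 mm behind the grasp point.
Start: joints at [-83.795, 30.224, 82.088, -0, 67.689, -10.227], TCP at [0.177, -0.599, 0.248] pointing down, gripper open.
Joint ranges: [-176.69, 176.69], [-43.24, 126.21], [12.49, 139.97], [-82, 262], [0, 151.66], [-163.58, 163.58]. Speed limits (degrees/s): [159.86, 159.86, 180, 180, 180, 180].

INTERFACE

Orientations are given as a 3x3 rotation matrix whose columns are the frame's x, y, z axes.
In Python, from rig import * gives the robot as it stands.
- The arm moves only by the tool play_rows, never from a script. Its argument "commands" is a list of rows, each a list of 2 entries, a list of its own where there are three numbers: the shift along the world's x, y, z in m, then the turn, a rotation vector about the world's x, y, z in rad. A call has 1 to 10 rows; each row is the pose to reach, as a shift and turn from the pose commanded when the call began; what a row does not reach only later rows make up. A row lasts 1/8 s, in which the tool goes at most 62.5 mm and 10.7 degrees, less where a joint would pass 70% of its speed; a pose out of reach is approached as far as the arm can. A call with a gripper value outside its range is refused whole. "gripper" is the finger opening in m, from 0 to 0.087, set as the call begins (left out, the last holds). The fingers move at their own pace and stop on an object; the grip force is fixed at half the most. Time passes only in rows, so rows that repeat a pose let the fingers close. It gives the time, the measured TCP pose, the force and the opening at its end, in the units of the state.
- read_state(): the state, without advancing time (a new reading comes with each control period).
- capture(name): name is "scene" or "side" or "wrist"; returns a dict with "frame" (384x512x3 uint8, red, green, blue), "depth" (384x512 float32, m along the optical axis (not along the pixel's ray), 0 where there is no reading), "mtx" (3x3 intrinsics, pixels), "dist_coeffs" ([k1, k2, p1, p2, k3] as OpenCV has them; the pictures are not rectified), "cam_to_world" (4x4, takes a point from camera to world coordinates); the wrist camera has in their place "hand_eye" (4x4, takes a point from camera to tool coordinates, whose origin is the TCP and whose axes are the tool frame's). Camera axes: x right, y down, z forward; pixel columns grow to the right and rows downward; lengths in m; the calibration is good to about 2 mm. A picture is of the moment at which its call begins: read the wrist's pose just before it.
- hand_in(): hands the job in, once; it reports no verdict.
The state is a dict: "time_s": time; "joint_positions": joint angles; "qvel": joint speeds; "tau": joint torques, N m; "position": TCP position; "tcp_rot": TCP orientation; "force": force on the tool from outside, world axes, zero at the start; "moment": the same for the moment, N m; "opening": opening from 0.0 (shut) to 1.0 (fully open).
Only numpy, scipy, OpenCV 4.12 (cv2) and the standard library are available. Lean on these libraries where they do the work, as an engineer would, in place of code of your own. Each camera call takes 0.05 s, during which the arm holds its last target. There are 200 camera calls.

TASK

The three steel bench tools were put away in each other's wooden trays. Using the empty black rubber pad as the free spot on the way (stand one tool on it and let go), get every tool into the tray shaped like its own foot - the round stake in the round tray, the square stake in the square tray, the horned anvil in the long tray and lying along it - each in the middle of its tray and standing upright, flat on the tray's floor. Keep the tools upright throughout, and do not push the glass jar, the little metal bowl or the brass bangle out of their places.

Things in the scene. Friction and masses are not known exactly. Their poses are not given: they have to be found in the camera images.
- round_stake: Mushroom-shaped stake, bare steel, 0.4 to 0.7 kg, 68 mm tall. Origin: centre of the foot's underside, z up. Round throughout: foot 52 mm across and 10 mm thick, stem 24 mm across, head 36 mm across from 42 to 62 mm height, low dome above: grip it from above, about 52 mm above the origin. Starts in the square tray.
- square_stake: Flat-topped stake, bare steel, 0.4 to 0.7 kg, 68 mm tall. Origin: centre of the foot's underside, z up. Square throughout: foot 48 x 48 x 10 mm, stem 24 x 24 mm, head 36 x 36 mm from 40 to 68 mm height, sides parallel to x and y: grip it from above, about 53 mm above the origin. Starts in the long tray.
- anvil: Small horned anvil, bare steel, 0.4 to 0.7 kg, 68 mm tall. Origin: centre of the foot's underside, z up. Foot 62 (x) x 36 (y) x 12 mm. Block 50 (x) x 24 (y) mm over the origin, 40 to 68 mm high; cone horn to +x (ends at 59 mm), square heel to -x (to 45 mm). Grip the block across y from above, about 53 mm above the origin. Starts in the round tray.
- round_tray: Round dark wooden tray with a low rim, 92 mm across outside, 80 mm inside. Fixed. Origin: centre of its underside, on the bench; inner floor 6 mm and top of rim 12 mm above the bench; rim 6 mm thick. Home of the round stake.
- square_tray: Square dark wooden tray with a low rim, 78 x 78 mm outside, 66 x 66 mm inside, sides along its x and y. Fixed. Origin: centre of its underside, on the bench; inner floor 6 mm and top of rim 12 mm above the bench; rim 6 mm thick. Home of the square stake, whose foot must be turned square with it to go in (any quarter turn).
- long_tray: Oblong dark wooden tray with a low rim, 110 (x) x 70 (y) mm outside, 98 x 58 mm inside, long side along its x. Fixed. Origin: centre of its underside, on the bench; inner floor 6 mm and top of rim 12 mm above the bench; rim 6 mm thick. Home of the anvil, which lies along it, the horn at either end.
- pad: Flat round black rubber pad without a rim, 96 mm across, 6 mm thick, empty at the start: the free spot. Fixed. Origin: centre of its underside, on the bench.
- jar: Small glass jar with a metal cap, 42 mm across, 52 mm tall. Bystander, not to be moved. Origin: centre of its underside.
- bowl: Small metal bowl, 60 mm across, 26 mm tall. Bystander, not to be moved. Origin: centre of its underside.
- bangle: Brass bangle lying flat, 64 mm across, 10 mm tall. Bystander, not to be moved. Origin: centre of its underside.
Mind the look-alikes: they are no part of the job. Leave any pink or turquoise look-alike of the anvil alone. What is shaped like the square_stake but pink is not meant.

How it is judged:
By the outcome, as a careful person would: the job done as asked, in the order asked, and still so for the second after the job is handed in, with the robot touching nothing.
It also fails if it takes over 104 s, if anything falls off the work surface, if the arm or the gripper's body presses on something with over 40 N, if the wrist force passes 120 N, or if a joint passes its speed limit or range.

## Working session

There is one attempt and no reset: what is moved stays moved. The work goes in short steps, Python scripts to look and compute and a tool call to move; the robot and the scene stay as the last step left them, time stands still between calls to the robot, and variables do not carry over. Pictures are saved under pics/ and viewed, about 12 in all and at most 16, crops included, and the job is handed in when it is done.

Besides the shell and the picture viewer there is one more tool, called after "Call:" by a JSON object that holds its "fn" and its "kwargs". play_rows: Moves the arm, as the interface text tells. Its arguments: {"type":"object","properties":{"commands":{"type":"array"},"gripper":{"type":"number"}},"required":["commands"]}

```bash
mkdir -p pics; ls; python3 - <<'E'
from rig import *
import cv2,numpy as np
s=read_state();print(s['time_s'],s['position'],s['tcp_rot'],s['force'],s['opening'])
for n in("scene","side"):
    c=capture(n);np.savez(f'{n}0.npz',**{k:v for k,v in c.items()})
    print(n,c['mtx'],c['dist_coeffs'],c['cam_to_world'])
    cv2.imwrite(f'pics/{n}0.png',cv2.resize(c['frame'][:,:,::-1],(800,600),interpolation=cv2.INTER_CUBIC))
E
```

```text
pics
0.0 [ 0.17675237 -0.59877813  0.24656951] [[ 2.82874786e-01 -2.63440201e-04  9.59156810e-01]
 [-9.59154406e-01  2.17772653e-03  2.82874676e-01]
 [-2.16330180e-03 -9.99997594e-01  3.63344099e-04]] [-0.13148239  0.46622172 -0.09515952] 1.0030529769578829
scene [[427.56557031   0.         256.44247993]
 [  0.         427.56557031 187.10257572]
 [  0.           0.           1.        ]] [-0.14631543  0.          0.          0.          0.        ] [[ 0.85734347  0.33882452 -0.387505    0.85614775]
 [ 0.51461125 -0.54704429  0.66024071 -0.60645807]
 [ 0.01172335 -0.7654675  -0.64336776  0.70296331]
 [ 0.          0.          0.          1.        ]]
side [[358.53624068   0.         258.53509058]
 [  0.         358.53624068 191.41942681]
 [  0.           0.           1.        ]] [-0.11302685  0.          0.          0.          0.        ] [[-0.95465684 -0.22252734  0.1977673   0.28106359]
 [-0.29754895  0.73493441 -0.60937348  0.68010203]
 [-0.00974373 -0.64058801 -0.76782293  0.85111272]
 [ 0.          0.          0.          1.        ]]
```

View both.

View pics/scene0.png

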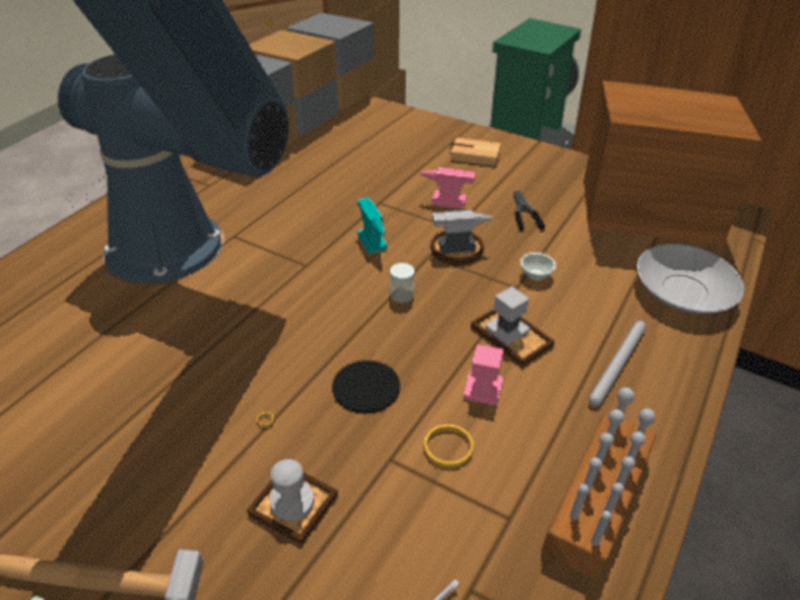

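View pics/side0.png

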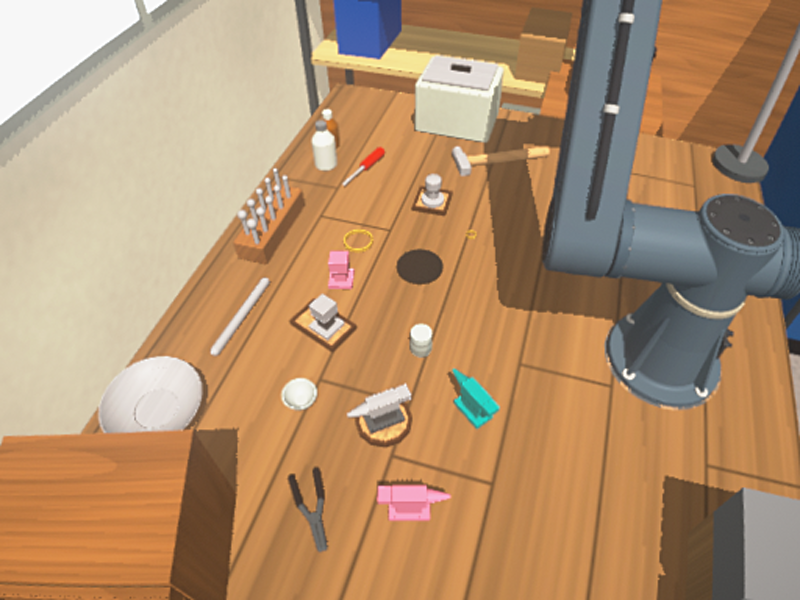

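Scene view (800 px): round stake (290,485) in the square tray, square stake (510,315) in the long tray, steel anvil (460,235) in the round tray, pad (366,386), jar (402,283), bowl (537,266), bangle (448,446). Candidates to confuse: pink anvil (450,187), turquoise anvil (372,225), pink square stake (485,375) — coloured, so excluded; a small second ring at (265,420) is not the bangle.

```bash
cat > h.py <<'E'
import numpy as np,cv2
def cloud(c,T):
    h,w=c['depth'].shape
    u,v=np.meshgrid(np.arange(w),np.arange(h))
    p=cv2.undistortPoints(np.stack([u,v],-1).reshape(-1,1,2).astype(float),c['mtx'],c['dist_coeffs']).reshape(h,w,2)
    d=c['depth'][...,None]
    P=np.concatenate([p*d,d],-1)@T[:3,:3].T+T[:3,3]
    P[c['depth']==0]=np.nan
    return P
def ray_plane(c,T,uv,z):
    p=cv2.undistortPoints(np.array(uv,float).reshape(-1,1,2),c['mtx'],c['dist_coeffs']).reshape(-1,2)
    d=np.c_[p,np.ones(len(p))]@T[:3,:3].T
    o=T[:3,3]
    return o+d*((z-o[2])/d[:,2])[:,None]
E
python3 - <<'E'
from h import *
S=800/512
pts={'scene':dict(round=(290,485),square=(510,315),anvil=(460,235),pad=(366,386),jar=(402,283),bowl=(537,266),bangle=(448,446)),
'side':dict(round=(432,190),square=(323,313),anvil=(382,410),pad=(419,266),jar=(420,340),bowl=(299,394),bangle=(358,240))}
for n in pts:
    c=dict(np.load(n+'0.npz'));T=c['cam_to_world'];P=cloud(c,T)
    np.save(n+'P.npy',P);print(n)
    for k,(u,v) in pts[n].items():
        q=P[int(v/S),int(u/S)]
        R=0.1
        m=(np.hypot(P[...,0]-q[0],P[...,1]-q[1])<R)
        zt=P[...,2][m]
        near=P[np.hypot(P[...,0]-q[0],P[...,1]-q[1])<0.05]
        print(k,q.round(3),'table z',np.nanmedian(zt).round(4),'max z',np.nanmax(near[:,2]).round(4))
# top-surface per tool
import sys
for n in pts:
    P=np.load(n+'P.npy');c=dict(np.load(n+'0.npz'))
    for k in('round','square','anvil','jar'):
        u,v=pts[n][k];q=P[int(v/S),int(u/S)]
        m=(np.hypot(P[...,0]-q[0],P[...,1]-q[1])<0.08)&(P[...,2]>(.04 if k=='jar' else .066))
        Q=P[m]
        if k=='square' or k=='anvil': 
            hsv=cv2.cvtColor(c['frame'],cv2.COLOR_RGB2HSV);Q=P[m&(hsv[...,1]<70)]
        r=cv2.minAreaRect((Q[:,:2]*1000).astype(np.float32))
        print(n,k,len(Q),Q.mean(0).round(4),np.round(r[0],1),np.round(r[1],1),round(r[2],1))
E
```

```text
scene
round [ 0.539 -0.305  0.069] table z 0.0013 max z 0.0761
square [0.628 0.096 0.059] table z 0.0023 max z 0.0766
anvil [0.463 0.261 0.04 ] table z 0.0012 max z 0.0794
pad [ 0.5   -0.092  0.008] table z 0.0014 max z 0.0111
jar [0.448 0.092 0.042] table z 0.0002 max z 0.0549
bowl [0.598 0.289 0.009] table z 0.0005 max z 0.0298
bangle [ 0.642 -0.117 -0.   ] table z 0.0011 max z 0.0151
side
round [ 0.523 -0.276  0.053] table z 0.0023 max z 0.0764
square [0.612 0.136 0.074] table z 0.0015 max z 0.0783
anvil [0.45  0.283 0.065] table z 0.0016 max z 0.0784
pad [ 0.496 -0.083  0.009] table z 0.0016 max z 0.0109
jar [0.435 0.126 0.053] table z 0.0009 max z 0.057
bowl [0.611 0.267 0.006] table z 0.001 max z 0.03
bangle [ 0.646 -0.125  0.004] table z 0.0013 max z 0.0134
scene round 288 [ 0.5281 -0.2957  0.0719] [ 526.2 -293.9] [35.5 35.6] 39.9
scene square 212 [0.6225 0.1113 0.073 ] [621.9 113.6] [36.9 37.9] 67.2
scene anvil 226 [0.4552 0.2624 0.0723] [460.  270.7] [100.9  27.7] 43.1
scene jar 171 [0.4402 0.1037 0.0499] [438.3 107.3] [34.6 39.2] 31.8
side round 62 [ 0.5241 -0.2898  0.0723] [ 524.3 -290.2] [34.2 32. ] 26.6
side square 154 [0.6179 0.1193 0.0739] [619.4 117.7] [36.7 37.3] 71.9
side anvil 338 [0.4525 0.2707 0.0729] [458.8 274.3] [102.1  25.7] 40.2
side jar 144 [0.4354 0.1137 0.0517] [436.3 110.8] [33.4 39.6] 16.1
```

Call:
{"fn": "play_rows", "kwargs": {"commands": [[[0.05,0.05,0.03],[0,0,0]],[[0.09,0.09,0.05],[0,0,0]],[[0.13,0.13,0.07],[0,0,0]],[[0.17,0.17,0.08],[0,0,0]],[[0.21,0.2,0.1],[0,0,0]],[[0.25,0.23,0.1],[0,0,0]],[[0.29,0.26,0.1],[0,0,0]],[[0.32,0.28,0.1],[0,0,0]],[[0.32,0.28,0.1],[0,0,0]],[[0.32,0.28,0.1],[0,0,0]]], "gripper": 0.087}}

```text
time_s: 1.35
position: [0.4963, -0.3195, 0.347]
tcp_rot: [[0.283, -0.001, 0.959], [-0.959, 0.0, 0.283], [-0.001, -1.0, -0.001]]
force: [0.1, 0.2, 0.4]
opening: 1.0
```

```bash
cat >> h.py <<'E'
def look(name):
    from rig import read_state,capture
    s=read_state();c=capture('wrist')
    W=np.eye(4);W[:3,:3]=s['tcp_rot'];W[:3,3]=s['position']
    T=W@c['hand_eye'];P=cloud(c,T)
    np.savez(name+'.npz',P=P,T=T,**c)
    cv2.imwrite(f'pics/{name}.png',c['frame'][:,:,::-1])
    print(s['time_s'],s['position'].round(4),'yaw',np.degrees(np.arctan2(s['tcp_rot'][1,0],s['tcp_rot'][0,0])).round(2),s['force'].round(1),s['opening'])
    return c,T,P
E
python3 - <<'E'
from h import *
c,T,P=look('w1');print(c['mtx'],c['hand_eye'].round(3),c['dist_coeffs'])
E
```

```text
1.35 [ 0.4963 -0.3195  0.347 ] yaw -73.56 [0.1 0.2 0.4] 1.0003425687443899
[[276.36173256   0.         258.94753303]
 [  0.         276.36173256 191.59025265]
 [  0.           0.           1.        ]] [[ 1.    -0.001  0.     0.   ]
 [-0.001 -0.28   0.96  -0.138]
 [-0.001 -0.96  -0.28   0.078]
 [ 0.     0.     0.     1.   ]] [-0.01174286  0.          0.          0.          0.        ]
```

View pics/w1.png

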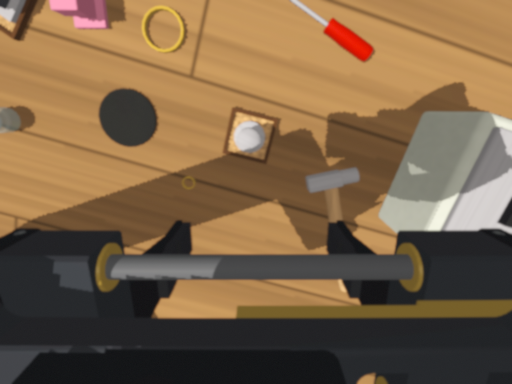

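Wrist view: square tray with the round stake at (250,136), pad (128,116), bangle (163,29); all as expected.

```bash
cat >> h.py <<'E'
def dark_shape(c,T,P,xy,z,rad=0.075,vmax=95,smax=None):
    """outer contour of the dark rim/pad near xy, cast on plane z -> world mm contour"""
    hsv=cv2.cvtColor(c['frame'],cv2.COLOR_RGB2HSV)
    near=(np.hypot(P[...,0]-xy[0],P[...,1]-xy[1])<rad)&(P[...,2]<0.022)
    m=((hsv[...,2]<vmax)&near).astype(np.uint8)
    m=cv2.morphologyEx(m,cv2.MORPH_CLOSE,np.ones((5,5),np.uint8))
    cs,_=cv2.findContours(m,cv2.RETR_EXTERNAL,cv2.CHAIN_APPROX_NONE)
    k=max(cs,key=cv2.contourArea)
    return m,(ray_plane(c,T,k.reshape(-1,2),z)[:,:2]*1000).astype(np.float32)
def rectinfo(q):
    r=cv2.minAreaRect(q);return np.round(r[0],1),np.round(r[1],1),round(r[2],1)
def circ(q):
    A=np.c_[2*q,np.ones(len(q))];s=np.linalg.lstsq(A,(q**2).sum(1),rcond=None)[0]
    return s[:2].round(1),round(float(2*np.sqrt(s[2]+s[0]**2+s[1]**2)),1)
E
python3 - <<'E'
from h import *
def L(n):
    c=dict(np.load(n+'.npz'));return c,(c['T'] if 'T' in c else c['cam_to_world']),(c['P'] if 'P' in c else np.load(n[:-1]+'P.npy'))
for n in('w1','scene0','side0'):
    c,T,P=L(n);print(n)
    for k,xy,z in(('sq',(.526,-.293),.012),('pad',(.498,-.088),.006),('long',(.62,.115),.012),('rnd',(.445,.265),.012)):
        try:
            m,q=dark_shape(c,T,P,xy,z);print(k,rectinfo(q),circ(q))
        except Exception as e: print(k,e)
    if n=='w1':
        hd=(np.hypot(P[...,0]-.526,P[...,1]+.293)<.04)&(P[...,2]>.045)
        Q=P[hd];print('head',len(Q),Q.mean(0),rectinfo((Q[:,:2]*1000).astype(np.float32)),'top',np.nanmax(Q[:,2]))
        print('table z',np.nanmedian(P[100:180,150:220,2]))
# bystanders/lookalikes positions, sided by saturation
E
```

```text
w1
sq (array([ 505.6, -315.2]), array([46.5, 88.9]), 47.2) (array([ 522.2, -298.9]), 72.5)
pad (array([498.9, -89.6]), array([92.6, 92.7]), 57.4) (array([498.8, -89.3]), 92.6)
long (array([601.6,  84.8]), array([17.1, 67.8]), 72.8) (array([600.9,  80.9]), 43.1)
rnd max() iterable argument is empty
head 34242 [ 0.51733344 -0.29236257  0.42052432] (array([ 523.5, -293.6]), array([42.1, 78.5]), 29.9) top 0.4450190607984247
table z 0.0006671892919710432
scene0
sq (array([ 530.7, -301.2]), array([82.6, 91.2]), 1.9) (array([ 534.4, -301.5]), 80.3)
pad (array([498.7, -90.5]), array([92.3, 96.1]), 31.7) (array([498.7, -90.4]), 95.8)
long (array([631.3, 103.4]), array([ 84.4, 116. ]), 68.8) (array([633.6, 100.6]), 90.5)
rnd (array([460.5, 257.8]), array([ 92.2, 101.7]), 32.2) (array([462. , 251.7]), 94.1)
side0
sq (array([ 503.8, -248.4]), array([0., 0.]), 0.0) (array([ 251.9, -124.2]), 561.7)
pad (array([495.9, -84.6]), array([90.8, 92.9]), 16.8) (array([495.6, -85.6]), 90.9)
long (array([608. ,  87.9]), array([2.3, 5. ]), 58.0) (array([608.7,  89. ]), 5.1)
rnd (array([464. , 297.6]), array([2.8, 0. ]), 109.3) (array([196.5, 204.1]), 566.7)
```

Call:
{"fn": "play_rows", "kwargs": {"commands": [[[0.01,0.01,-0.05],[0,0,0]],[[0.02,0.02,-0.1],[0,0,0]],[[0.028,0.027,-0.14],[0,0,0]],[[0.028,0.027,-0.14],[0,0,0]],[[0.028,0.027,-0.14],[0,0,0]]]}}

```text
time_s: 2.02
position: [0.525, -0.294, 0.209]
tcp_rot: [[0.282, 0.002, 0.959], [-0.959, -0.002, 0.282], [0.002, -1.0, 0.001]]
force: [0.3, -0.3, 0.6]
opening: 1.004
```

```bash
python3 - <<'E'
from h import *
c,T,P=look('w2')
xy=(.526,-.293)
near=(np.hypot(P[...,0]-xy[0],P[...,1]-xy[1])<.07)&(P[...,2]<.11)
print('table',np.nanmedian(P[...,2][near&(P[...,2]<.004)]),np.nanstd(P[...,2][near&(P[...,2]<.004)]))
hd=near&(P[...,2]>.05);Q=P[hd];print('head',len(Q),Q.mean(0),rectinfo((Q[:,:2]*1000).astype(np.float32)),'top',np.nanmax(Q[:,2]))
hsv=cv2.cvtColor(c['frame'],cv2.COLOR_RGB2HSV)
for vm in(70,90,110):
    m,q=dark_shape(c,T,P,xy,.012,.065,vm);print(vm,rectinfo(q))
t=near&(P[...,2]>.008)&(P[...,2]<.02);Q=P[t];print('rim',len(Q),rectinfo((Q[:,:2]*1000).astype(np.float32)))
im=c['frame'][:,:,::-1].copy();im[m>0]=(0,0,255);im[t]=(im[t]//2+np.array([0,127,0])).astype(np.uint8)
ys,xs=np.where(near);b=(max(0,ys.min()-10),ys.max()+10,xs.min()-10,xs.max()+10);print(b)
a=np.hstack([c['frame'][b[0]:b[1],b[2]:b[3],::-1],im[b[0]:b[1],b[2]:b[3]]])
cv2.imwrite('pics/w2c.png',cv2.resize(a,None,fx=2.5,fy=2.5))
E
```

```text
2.025 [ 0.525 -0.294  0.209] yaw -73.64 [ 0.3 -0.3  0.6] 1.0044121327923299
table 0.0007591244632087213 0.000738792261469034
head 986 [ 0.52911441 -0.29204827  0.0710997 ] (array([ 526.9, -292.6]), array([35.5, 34.8]), 15.1) top 0.07570831413883528
70 (array([ 520.4, -329.4]), array([44.2,  2.2]), 3.0)
90 (array([ 527.3, -325.9]), array([26.6, 81.9]), 79.3)
110 (array([ 520.2, -304.4]), array([ 96.6, 110.1]), 77.4)
rim 1882 (array([ 527.5, -292.8]), array([78.5, 78.2]), 2.3)
(np.int64(108), np.int64(234), np.int64(193), np.int64(322))
```

View pics/w2c.png

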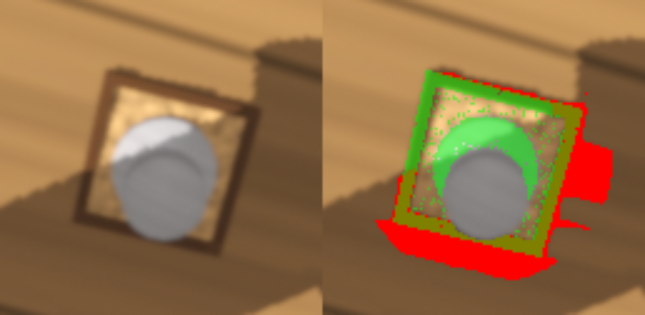

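Depth rim mask (green) gives the square tray as 78.5x78.2 mm at (0.5275,-0.2928), yaw 2.3°, round stake centred in it; matches given sizes. Grasp.

Call:
{"fn": "play_rows", "kwargs": {"commands": [[[0.001,0.001,-0.045],[0,0,0]],[[0.002,0.001,-0.09],[0,0,0]],[[0.002,0.001,-0.125],[0,0,0]],[[0.002,0.001,-0.145],[0,0,0]],[[0.002,0.001,-0.145],[0,0,0]],[[0.002,0.001,-0.145],[0,0,0]]]}}

```text
time_s: 2.82
position: [0.528, -0.2928, 0.0646]
tcp_rot: [[0.282, 0.003, 0.959], [-0.959, -0.003, 0.282], [0.003, -1.0, 0.002]]
force: [0.1, -0.2, -0.3]
opening: 1.001
```

Call:
{"fn": "play_rows", "kwargs": {"commands": [[[0,0,0],[0,0,0]],[[0,0,0],[0,0,0]],[[0,0,0],[0,0,0]],[[0,0,0],[0,0,0]],[[0,0,0],[0,0,0]],[[0,0,0],[0,0,0]],[[0,0,0],[0,0,0]],[[0,0,0],[0,0,0]]], "gripper": 0.0}}

```text
time_s: 3.82
position: [0.5273, -0.2922, 0.0627]
tcp_rot: [[0.283, 0.001, 0.959], [-0.959, -0.001, 0.283], [0.002, -1.0, 0.001]]
force: [0.3, -3.7, 0.1]
opening: 0.403
```

Call:
{"fn": "play_rows", "kwargs": {"commands": [[[0,0,0.02],[0,0,0]],[[0,0,0.045],[0,0,0]],[[-0.003,0.025,0.06],[0,0,0]],[[-0.01,0.07,0.06],[0,0,0]],[[-0.017,0.12,0.06],[0,0,0]],[[-0.024,0.17,0.06],[0,0,0]],[[-0.0275,0.195,0.06],[0,0,0]],[[-0.0285,0.203,0.06],[0,0,0]],[[-0.0285,0.203,0.06],[0,0,0]],[[-0.0285,0.203,0.05],[0,0,0]]]}}

```text
time_s: 5.08
position: [0.4996, -0.0897, 0.1128]
tcp_rot: [[0.282, 0.003, 0.959], [-0.959, -0.001, 0.282], [0.002, -1.0, 0.002]]
force: [0.5, 0.3, -4.9]
opening: 0.401
```

Call:
{"fn": "play_rows", "kwargs": {"commands": [[[0,0,-0.015],[0,0,0]],[[0,0,-0.03],[0,0,0]],[[0,0,-0.04],[0,0,0]],[[0,0,-0.045],[0,0,0]],[[0,0,-0.0485],[0,0,0]],[[0,0,-0.0485],[0,0,0]],[[0,0,-0.0485],[0,0,0]]]}}

```text
time_s: 5.95
position: [0.4986, -0.0885, 0.0644]
tcp_rot: [[0.283, 0.001, 0.959], [-0.959, -0.0, 0.283], [0.001, -1.0, 0.001]]
force: [-0.2, 0.1, -4.6]
opening: 0.401
```

Call:
{"fn": "play_rows", "kwargs": {"commands": [[[0,0,-0.001],[0,0,0]],[[0,0,-0.0018],[0,0,0]],[[0,0,-0.0018],[0,0,0]]]}}

```text
time_s: 6.32
position: [0.4985, -0.0885, 0.0626]
tcp_rot: [[0.283, 0.001, 0.959], [-0.959, -0.0, 0.283], [0.0, -1.0, 0.0]]
force: [-0.4, -1.1, -1.2]
opening: 0.405
```

Call:
{"fn": "play_rows", "kwargs": {"commands": [[[0,0,0],[0,0,0]],[[0,0,0],[0,0,0]],[[0,0,0],[0,0,0]],[[0,0,0],[0,0,0]],[[0,0,0],[0,0,0]],[[0,0,0.03],[0,0,0]],[[0,0,0.08],[0,0,0]],[[0,0,0.13],[0,0,0]],[[0,0,0.145],[0,0,0]],[[0,0,0.145],[0,0,0]]], "gripper": 0.087}}

```text
time_s: 7.58
position: [0.499, -0.0887, 0.2086]
tcp_rot: [[0.283, 0.003, 0.959], [-0.959, -0.001, 0.283], [0.002, -1.0, 0.003]]
force: [-0.5, 0.5, -0.2]
opening: 1.0
```

```bash
cat >> h.py <<'E'
def meas(P,xy,zlo,zhi,r=.07,mask=None):
    m=(np.hypot(P[...,0]-xy[0],P[...,1]-xy[1])<r)&(P[...,2]>zlo)&(P[...,2]<zhi)
    if mask is not None:m&=mask
    Q=P[m];print(len(Q),Q.mean(0).round(4),rectinfo((Q[:,:2]*1000).astype(np.float32)));return m
E
python3 - <<'E'
from h import *
c,T,P=look('w3')
meas(P,(.4985,-.0895),.05,.1)
E
```

```text
7.575 [ 0.499  -0.0887  0.2086] yaw -73.56 [-0.5  0.5 -0.2] 0.9996478443302323
980 [ 0.5005 -0.088   0.0711] (array([498.3, -88.9]), array([35.4, 34.9]), 19.0)
```

Round stake stands on the pad at (0.4983,-0.0889). Next, over the square stake.

Call:
{"fn": "play_rows", "kwargs": {"commands": [[[0.015,0.025,0],[0,0,0]],[[0.04,0.065,0],[0,0,0]],[[0.065,0.11,0],[0,0,0]],[[0.09,0.15,0],[0,0,0]],[[0.112,0.19,0],[0,0,0]],[[0.122,0.205,0],[0,0,0]],[[0.122,0.205,0],[0,0,0]],[[0.122,0.205,0],[0,0,0]]]}}

```text
time_s: 8.62
position: [0.6192, 0.1153, 0.2064]
tcp_rot: [[0.282, -0.003, 0.959], [-0.959, -0.001, 0.282], [-0.0, -1.0, -0.003]]
force: [0.2, -1.2, -0.2]
opening: 1.0
```

```bash
python3 - <<'E'
from h import *
c,T,P=look('w4')
hsv=cv2.cvtColor(c['frame'],cv2.COLOR_RGB2HSV)
g=(hsv[...,1]<70)
h=meas(P,(.621,.116),.05,.1,.06,g)
ht=meas(P,(.621,.116),.068,.1,.06,g)
m=meas(P,(.621,.116),.008,.02,.07)
im=c['frame'][:,:,::-1].copy();im[m]=(0,255,0);im[ht]=(0,0,255)
cv2.imwrite('pics/w4c.png',np.vstack([c['frame'][0:240,100:450,::-1],im[0:240,100:450]]))
E
```

```text
8.625 [0.6192 0.1153 0.2064] yaw -73.62 [ 0.2 -1.2 -0.2] 0.9996458015497032
1371 [0.6236 0.1168 0.0731] (array([621.3, 116.4]), array([36.2, 36.2]), 69.5)
1238 [0.6223 0.1167 0.0746] (array([621.3, 116.4]), array([36. , 36.3]), 69.0)
2157 [0.6359 0.1168 0.0132] (array([630.3, 113.9]), array([ 70.6, 110.3]), 70.0)
```

View pics/w4c.png

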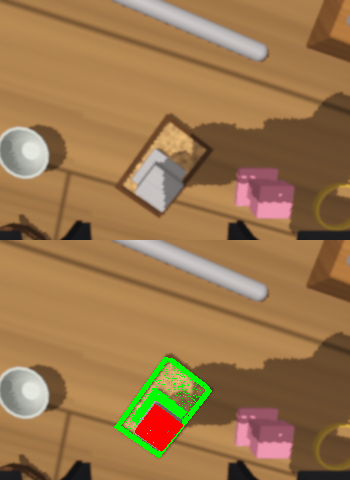

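Square stake head 36x36 at (0.6213,0.1164), yaw −20.5°(mod 90); long tray 110x70 centred ≈(0.630,0.114), long axis −20°. Turn the jaws −37° and re-measure with averaging (pose readings jitter ~1 mm).

Call:
{"fn": "play_rows", "kwargs": {"commands": [[[0,0,0],[0,0,-0.16]],[[0,0,0],[0,0,-0.32]],[[0,0,0],[0,0,-0.48]],[[0,0,0],[0,0,-0.62]],[[0,0,0],[0,0,-0.642]],[[0,0,0],[0,0,-0.642]],[[0,0,0],[0,0,-0.642]]]}}

```text
time_s: 9.55
position: [0.6202, 0.1162, 0.2073]
tcp_rot: [[-0.347, -0.0, 0.938], [-0.938, -0.0, -0.347], [0.0, -1.0, -0.0]]
force: [-0.1, -0.2, -0.9]
opening: 1.001
```

```bash
cat >> h.py <<'E'
def look_avg(name,n=6):
    from rig import read_state,capture
    ps=[];Rs=[];Ds=[]
    for i in range(n):
        s=read_state();ps.append(s['position']);Rs.append(s['tcp_rot']);c=capture('wrist');Ds.append(c['depth'])
    U,_,V=np.linalg.svd(np.mean(Rs,0));R=U@V;p=np.mean(ps,0)
    c['depth']=np.median(Ds,0)
    W=np.eye(4);W[:3,:3]=R;W[:3,3]=p
    T=W@c['hand_eye'];P=cloud(c,T);np.savez(name+'.npz',P=P,T=T,**c)
    print('t',s['time_s'],'pos',p.round(4),'sd',np.std(ps,0).round(4),'yaw',np.degrees(np.arctan2(R[1,0],R[0,0])).round(2),'tool y',R[:,1].round(3),'F',s['force'].round(1))
    return c,T,P
E
python3 - <<'E'
from h import *
c,T,P=look_avg('w5')
g=cv2.cvtColor(c['frame'],cv2.COLOR_RGB2HSV)[...,1]<70
meas(P,(.621,.116),.05,.1,.06,g);meas(P,(.621,.116),.068,.1,.06,g)
meas(P,(.630,.114),.008,.02,.075)
E
```

```text
t 9.8 pos [0.6203 0.1164 0.2073] sd [0.     0.0001 0.    ] yaw -110.32 tool y [-0. -0. -1.] F [-0.  -0.4 -0.6]
1346 [0.624  0.1152 0.0732] (array([621.4, 116.2]), array([35.7, 36.3]), 69.1)
1218 [0.6225 0.1158 0.0746] (array([621.4, 116.2]), array([35.7, 36.3]), 69.1)
2003 [0.6352 0.1121 0.0136] (array([631. , 113.9]), array([ 70. , 109.7]), 70.0)
```

Call:
{"fn": "play_rows", "kwargs": {"commands": [[[0.001,0,-0.045],[0,0,-0.01]],[[0.001,0,-0.09],[0,0,-0.01]],[[0.001,0,-0.125],[0,0,-0.01]],[[0.001,0,-0.142],[0,0,-0.01]],[[0.001,0,-0.142],[0,0,-0.01]],[[0.001,0,-0.142],[0,0,-0.01]]]}}

```text
time_s: 10.6
position: [0.6226, 0.1166, 0.0667]
tcp_rot: [[-0.357, 0.003, 0.934], [-0.934, 0.0, -0.357], [-0.001, -1.0, 0.003]]
force: [0.0, -0.3, -0.5]
opening: 0.998
```

Call:
{"fn": "play_rows", "kwargs": {"commands": [[[0,0,0],[0,0,0]],[[0,0,0],[0,0,0]],[[0,0,0],[0,0,0]],[[0,0,0],[0,0,0]],[[0,0,0],[0,0,0]],[[0,0,0],[0,0,0]],[[0,0,0],[0,0,0]],[[0,0,0],[0,0,0]]], "gripper": 0.0}}

```text
time_s: 11.6
position: [0.621, 0.1162, 0.0652]
tcp_rot: [[-0.357, -0.001, 0.934], [-0.934, -0.001, -0.357], [0.001, -1.0, -0.001]]
force: [-0.6, -3.1, 1.6]
opening: 0.41
```

Call:
{"fn": "play_rows", "kwargs": {"commands": [[[0,0,0.02],[0,0,0]],[[0,0,0.06],[0,0,0]],[[0,0,0.1],[0,0,0]],[[-0.01,-0.04,0.11],[0,0,0.1]],[[-0.02,-0.09,0.11],[0,0,0.2]],[[-0.032,-0.14,0.11],[0,0,0.3]],[[-0.044,-0.19,0.11],[0,0,0.38]],[[-0.056,-0.24,0.11],[0,0,0.405]],[[-0.068,-0.295,0.11],[0,0,0.405]],[[-0.08,-0.345,0.11],[0,0,0.405]]]}}

```text
time_s: 12.85
position: [0.541, -0.2299, 0.176]
tcp_rot: [[0.039, 0.001, 0.999], [-0.999, 0.0, 0.039], [0.0, -1.0, 0.001]]
force: [0.4, -0.3, -5.3]
opening: 0.412
```

Call:
{"fn": "play_rows", "kwargs": {"commands": [[[-0.008,-0.04,0],[0,0,0]],[[-0.0125,-0.06,0],[0,0,0]],[[-0.014,-0.064,0],[0,0,0]],[[-0.014,-0.064,0],[0,0,0]],[[-0.014,-0.064,-0.03],[0,0,0]],[[-0.014,-0.064,-0.06],[0,0,0]],[[-0.014,-0.064,-0.08],[0,0,0]],[[-0.014,-0.064,-0.08],[0,0,0]],[[-0.014,-0.064,-0.08],[0,0,0]]]}}

```text
time_s: 13.98
position: [0.5282, -0.2917, 0.096]
tcp_rot: [[0.041, 0.001, 0.999], [-0.999, -0.001, 0.041], [0.001, -1.0, 0.001]]
force: [0.4, -1.2, -4.8]
opening: 0.41
```

```bash
python3 - <<'E'
from h import *
c,T,P=look_avg('w6')
m=meas(P,(.5275,-.293),.008,.0165,.07)
cv2.imwrite('pics/w6.png',c['frame'][60:384,100:420,::-1].repeat(2,0).repeat(2,1)[:600])
E
```

```text
t 14.225 pos [ 0.5281 -0.2924  0.0964] sd [0.0002 0.0003 0.0002] yaw -87.68 tool y [ 0.002 -0.001 -1.   ] F [-0.4  1.1 -5. ]
1587 [ 0.5507 -0.2919  0.0125] (array([ 538.8, -292.2]), array([55.8, 78.1]), 2.0)
```

View pics/w6.png

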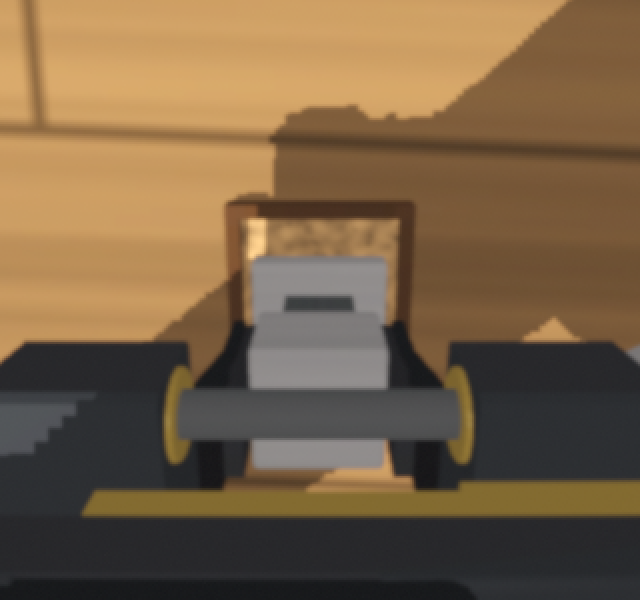

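Tray below, foot square with it (foot between x px 250–390, tray 228–412), aligned. Lower.

Call:
{"fn": "play_rows", "kwargs": {"commands": [[[-0.0005,0,-0.01],[0,0,0]],[[-0.0005,0,-0.02],[0,0,0]],[[-0.0005,0,-0.026],[0,0,0]],[[-0.0005,0,-0.029],[0,0,0]],[[-0.0005,0,-0.0305],[0,0,0]],[[-0.0005,0,-0.0315],[0,0,0]],[[-0.0005,0,-0.0315],[0,0,0]]]}}

```text
time_s: 15.15
position: [0.5266, -0.2923, 0.0651]
tcp_rot: [[0.04, -0.0, 0.999], [-0.999, 0.0, 0.04], [-0.0, -1.0, -0.0]]
force: [-2.4, 0.9, 5.5]
opening: 0.411
```

Call:
{"fn": "play_rows", "kwargs": {"commands": [[[0,0,0],[0,0,0]],[[0,0,0],[0,0,0]],[[0,0,0],[0,0,0]],[[0,0,0],[0,0,0]],[[0,0,0],[0,0,0]],[[0,0,0.03],[0,0,0]],[[0,0,0.08],[0,0,0]],[[0,0,0.13],[0,0,0]],[[0,0,0.145],[0,0,0]],[[0,0,0.145],[0,0,0]]], "gripper": 0.087}}

```text
time_s: 16.4
position: [0.5271, -0.2926, 0.2096]
tcp_rot: [[0.04, 0.002, 0.999], [-0.999, -0.001, 0.04], [0.001, -1.0, 0.001]]
force: [0.4, 0.8, -1.0]
opening: 0.999
```

```bash
python3 - <<'E'
from h import *
c,T,P=look_avg('w7')
meas(P,(.5275,-.293),.068,.1,.06);meas(P,(.5275,-.293),.008,.0145,.07)
S=np.load('sideP.npy');c=dict(np.load('side0.npz'));s=cv2.cvtColor(c['frame'],cv2.COLOR_RGB2HSV)
for n,lo,hi in(('pink',155,178),('turq',80,95)):
    k=(s[...,0]>lo)&(s[...,0]<hi)&(s[...,1]>90)&(S[...,0]>.2)&(S[...,2]>.01)&(S[...,2]<.09)
    N,l,st,ce=cv2.connectedComponentsWithStats(k.astype(np.uint8))
    for i in range(1,N):
        if st[i,4]>100:Q=S[l==i];print(n,st[i,4],Q.mean(0).round(3),Q.min(0).round(3),Q.max(0).round(3))
E
```

```text
t 16.65 pos [ 0.5261 -0.2919  0.2075] sd [0.0005 0.0004 0.0011] yaw -87.72 tool y [-0.002  0.002 -1.   ] F [ 0.2 -0.4 -0.3]
1239 [ 0.5286 -0.292   0.0748] (array([ 527.1, -292.1]), array([36.5, 36. ]), 2.9)
1273 [ 0.5367 -0.2936  0.0121] (array([ 528.1, -292.8]), array([78.1, 78.3]), 2.3)
pink 121 [0.632 0.006 0.044] [ 0.616 -0.025  0.011] [0.655 0.018 0.07 ]
pink 228 [0.369 0.409 0.047] [0.335 0.384 0.01 ] [0.408 0.424 0.073]
turq 533 [0.315 0.214 0.049] [0.276 0.172 0.01 ] [0.361 0.242 0.073]
```

Call:
{"fn": "play_rows", "kwargs": {"commands": [[[-0.005,0.035,0],[0,0,0.08]],[[-0.013,0.09,0],[0,0,0.16]],[[-0.021,0.145,0],[0,0,0.24]],[[-0.029,0.2,0],[0,0,0.32]],[[-0.037,0.255,0],[0,0,0.4]],[[-0.045,0.31,0],[0,0,0.48]],[[-0.053,0.365,0],[0,0,0.56]],[[-0.061,0.42,0],[0,0,0.64]],[[-0.069,0.475,0],[0,0,0.69]],[[-0.077,0.525,0],[0,0,0.69]]]}}

```text
time_s: 17.95
position: [0.4492, 0.2344, 0.2081]
tcp_rot: [[0.667, -0.001, 0.745], [-0.745, -0.0, 0.667], [-0.0, -1.0, -0.001]]
force: [0.5, -0.7, 0.5]
opening: 0.998
```

Call:
{"fn": "play_rows", "kwargs": {"commands": [[[-0.004,0.028,0],[0,0,0]],[[-0.005,0.033,0],[0,0,0]],[[-0.005,0.033,0],[0,0,0]],[[-0.005,0.033,0],[0,0,0]]]}}

```text
time_s: 18.45
position: [0.445, 0.2644, 0.2085]
tcp_rot: [[0.666, -0.001, 0.746], [-0.746, -0.001, 0.666], [-0.0, -1.0, -0.001]]
force: [-0.5, -0.2, -1.2]
opening: 1.0
```

```bash
python3 - <<'E'
from h import *
c,T,P=look_avg('w8')
hsv=cv2.cvtColor(c['frame'],cv2.COLOR_RGB2HSV);g=hsv[...,1]<70
x=(.452,.268)
m=meas(P,x,.068,.1,.085,g)
Q=P[m];r=cv2.minAreaRect((Q[:,:2]*1000).astype(np.float32));print(cv2.boxPoints(r).round(1))
r2=meas(P,x,.008,.0155,.065)
q=P[r2];print('rim',circ(cv2.convexHull((q[:,:2]*1000).astype(np.float32)).reshape(-1,2)))
im=c['frame'][:,:,::-1].copy();im[r2]=(0,255,0);im[m]=(0,0,255)
cv2.imwrite('pics/w8c.png',np.vstack([c['frame'][60:260,100:420,::-1],im[60:260,100:420]]))
E
```

```text
t 18.7 pos [0.4451 0.2646 0.2087] sd [0.     0.0002 0.0001] yaw -48.27 tool y [-0. -0. -1.] F [-0.7 -0.6  0.4]
1815 [0.4555 0.2691 0.074 ] (array([458.2, 271.5]), array([95., 24.]), 40.0)
[[414.2 250.1]
 [429.6 231.7]
 [502.3 292.8]
 [486.9 311.2]]
1013 [0.4577 0.2737 0.0125] (array([456.4, 271.2]), array([90.7, 91.7]), 39.7)
rim (array([455.6, 270.9]), 93.2)
```

View pics/w8c.png

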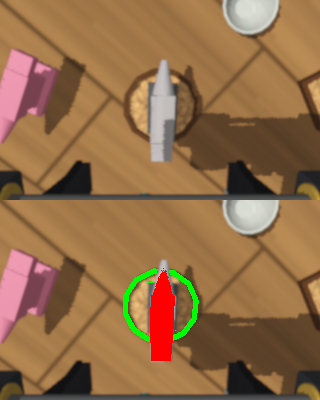

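Anvil lies with axis 40°, horn toward +x+y, origin (0.4564,0.2698); round tray centre ≈(0.456,0.271), ring 92 mm. Red/steel is the wanted one; pink neighbour at left is clear of the jaws.

Call:
{"fn": "play_rows", "kwargs": {"commands": [[[0.01,0.005,-0.04],[0,0,-0.03]],[[0.0113,0.005,-0.09],[0,0,-0.03]],[[0.0113,0.005,-0.125],[0,0,-0.03]],[[0.0113,0.005,-0.1435],[0,0,-0.03]],[[0.0113,0.005,-0.1435],[0,0,-0.03]],[[0.0113,0.005,-0.1435],[0,0,-0.03]]]}}

```text
time_s: 19.5
position: [0.4567, 0.2707, 0.0659]
tcp_rot: [[0.644, 0.001, 0.765], [-0.765, 0.0, 0.644], [0.0, -1.0, 0.001]]
force: [0.2, -0.1, 0.4]
opening: 0.996
```

Call:
{"fn": "play_rows", "kwargs": {"commands": [[[0,0,0],[0,0,0]],[[0,0,0],[0,0,0]],[[0,0,0],[0,0,0]],[[0,0,0],[0,0,0]],[[0,0,0],[0,0,0]],[[0,0,0],[0,0,0]],[[0,0,0],[0,0,0]],[[0,0,0],[0,0,0]]], "gripper": 0.0}}

```text
time_s: 20.5
position: [0.4562, 0.2705, 0.0652]
tcp_rot: [[0.644, 0.0, 0.765], [-0.765, -0.0, 0.644], [0.0, -1.0, 0.0]]
force: [0.4, -0.6, 0.0]
opening: 0.275
```

Call:
{"fn": "play_rows", "kwargs": {"commands": [[[0,0,0.02],[0,0,0]],[[0,0,0.06],[0,0,0]],[[0,0,0.1],[0,0,0]],[[0.02,-0.018,0.11],[0,0,-0.15]],[[0.05,-0.045,0.11],[0,0,-0.3]],[[0.08,-0.072,0.11],[0,0,-0.45]],[[0.11,-0.099,0.11],[0,0,-0.6]],[[0.14,-0.126,0.11],[0,0,-0.75]],[[0.165,-0.148,0.11],[0,0,-0.9]],[[0.175,-0.1565,0.11],[0,0,-1.02]]]}}

```text
time_s: 21.75
position: [0.6318, 0.1122, 0.1736]
tcp_rot: [[-0.321, -0.002, 0.947], [-0.947, -0.0, -0.321], [0.001, -1.0, -0.002]]
force: [0.1, 0.5, -5.6]
opening: 0.273
```

Call:
{"fn": "play_rows", "kwargs": {"commands": [[[0,0,0],[0,0,-0.029]],[[0,0,0],[0,0,-0.029]],[[0,0,-0.03],[0,0,-0.029]],[[0,0,-0.06],[0,0,-0.029]],[[0,0,-0.08],[0,0,-0.029]],[[0,0,-0.08],[0,0,-0.029]],[[0,0,-0.08],[0,0,-0.029]]]}}

```text
time_s: 22.62
position: [0.6314, 0.1147, 0.096]
tcp_rot: [[-0.341, 0.001, 0.94], [-0.94, 0.0, -0.341], [-0.0, -1.0, 0.001]]
force: [-0.5, 0.0, -4.9]
opening: 0.272
```

```bash
python3 - <<'E'
from h import *
c,T,P=look_avg('w9')
m=meas(P,(.631,.114),.008,.0165,.075)
r=cv2.minAreaRect((P[m][:,:2]*1000).astype(np.float32));print(cv2.boxPoints(r).round(1))
cv2.imwrite('pics/w9.png',c['frame'][60:360,100:420,::-1].repeat(2,0).repeat(2,1))
E
```

```text
t 22.875 pos [0.6317 0.1144 0.0964] sd [0.0002 0.0002 0.0002] yaw -109.97 tool y [ 0.002  0.    -1.   ] F [-0.6  0.6 -4.3]
1977 [0.6571 0.103  0.0126] (array([642.9, 109.5]), array([70.2, 84.1]), 70.0)
[[591.4  90.9]
 [670.4  62.1]
 [694.4 128.1]
 [615.4 156.8]]
```

View pics/w9.png

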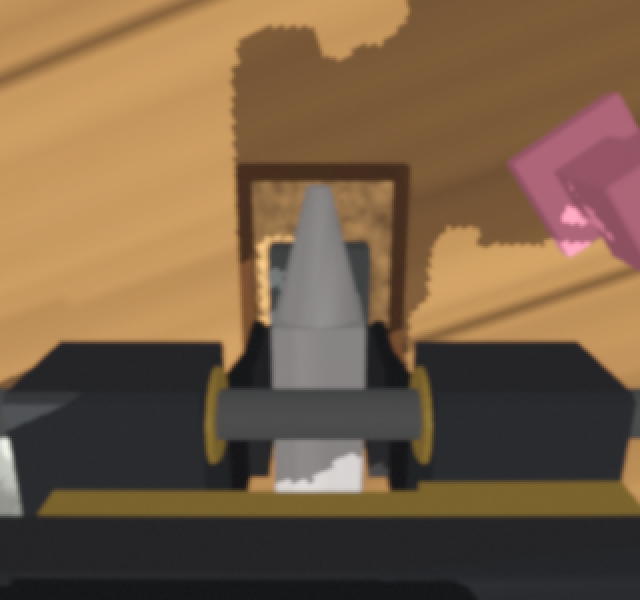

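Anvil is aligned with the long tray; tray centre from its far rim (0.6307,0.1139). Lower.

Call:
{"fn": "play_rows", "kwargs": {"commands": [[[-0.001,-0.0005,-0.01],[0,0,0]],[[-0.001,-0.0005,-0.02],[0,0,0]],[[-0.001,-0.0005,-0.026],[0,0,0]],[[-0.001,-0.0005,-0.029],[0,0,0]],[[-0.001,-0.0005,-0.0305],[0,0,0]],[[-0.001,-0.0005,-0.031],[0,0,0]],[[-0.001,-0.0005,-0.031],[0,0,0]]]}}

```text
time_s: 23.8
position: [0.6297, 0.1135, 0.0652]
tcp_rot: [[-0.342, -0.001, 0.94], [-0.94, -0.0, -0.342], [0.0, -1.0, -0.0]]
force: [-4.6, -0.9, 5.2]
opening: 0.274
```

Call:
{"fn": "play_rows", "kwargs": {"commands": [[[0,0,0],[0,0,0]],[[0,0,0],[0,0,0]],[[0,0,0],[0,0,0]],[[0,0,0],[0,0,0]],[[0,0,0],[0,0,0]],[[0,0,0.03],[0,0,0]],[[0,0,0.08],[0,0,0]],[[0,0,0.13],[0,0,0]],[[0,0,0.145],[0,0,0]],[[0,0,0.145],[0,0,0]]], "gripper": 0.087}}

```text
time_s: 25.05
position: [0.6305, 0.1136, 0.2101]
tcp_rot: [[-0.342, 0.002, 0.94], [-0.94, 0.0, -0.342], [-0.001, -1.0, 0.002]]
force: [0.5, 0.2, -0.9]
opening: 1.0
```

```bash
python3 - <<'E'
from h import *
c,T,P=look_avg('w10')
g=cv2.cvtColor(c['frame'],cv2.COLOR_RGB2HSV)[...,1]<70
m=meas(P,(.631,.114),.068,.1,.085,g);r=cv2.minAreaRect((P[m][:,:2]*1000).astype(np.float32));print(cv2.boxPoints(r).round(1))
meas(P,(.631,.114),.008,.0145,.075)
E
```

```text
t 25.3 pos [0.6292 0.1135 0.2079] sd [0.0006 0.     0.0012] yaw -110.01 tool y [-0.003 -0.    -1.   ] F [ 0.2  0.  -0.6]
1808 [0.6299 0.1145 0.0742] (array([633.3, 112.9]), array([23.6, 96.1]), 69.4)
[[584.2 118.8]
 [674.2  85. ]
 [682.5 107.1]
 [592.5 140.9]]
1503 [0.6383 0.1117 0.0121] (array([631.4, 113.9]), array([ 70.2, 108.8]), 70.0)
```

Call:
{"fn": "play_rows", "kwargs": {"commands": [[[-0.016,-0.025,0],[0,0,0.08]],[[-0.042,-0.065,0],[0,0,0.2]],[[-0.07,-0.108,0],[0,0,0.32]],[[-0.098,-0.15,0],[0,0,0.44]],[[-0.12,-0.185,0],[0,0,0.56]],[[-0.1315,-0.2025,0],[0,0,0.64]],[[-0.1315,-0.2025,0],[0,0,0.64]],[[-0.1315,-0.2025,0],[0,0,0.64]],[[-0.1315,-0.2025,0],[0,0,0.64]]]}}

```text
time_s: 26.48
position: [0.4991, -0.0881, 0.2091]
tcp_rot: [[0.287, 0.0, 0.958], [-0.958, 0.0, 0.287], [-0.0, -1.0, 0.0]]
force: [0.1, -1.2, 0.2]
opening: 0.996
```

```bash
python3 - <<'E'
from h import *
c,T,P=look_avg('w11')
meas(P,(.4985,-.0895),.05,.1)
E
```

```text
t 26.725 pos [ 0.499  -0.0882  0.2092] sd [0.0001 0.0001 0.0001] yaw -73.29 tool y [ 0.  0. -1.] F [-0.4 -0.2  0.4]
980 [ 0.5005 -0.0878  0.0711] (array([498.2, -88.6]), array([35.3, 35.3]), 33.7)
```

Call:
{"fn": "play_rows", "kwargs": {"commands": [[[-0.0008,-0.0004,-0.045],[0,0,0]],[[-0.0008,-0.0004,-0.09],[0,0,0]],[[-0.0008,-0.0004,-0.125],[0,0,0]],[[-0.0008,-0.0004,-0.1455],[0,0,0]],[[-0.0008,-0.0004,-0.1455],[0,0,0]],[[-0.0008,-0.0004,-0.1455],[0,0,0]]]}}

```text
time_s: 27.52
position: [0.4984, -0.0895, 0.0644]
tcp_rot: [[0.287, 0.001, 0.958], [-0.958, -0.0, 0.287], [0.001, -1.0, 0.001]]
force: [-0.2, 0.2, -0.7]
opening: 0.998
```

Call:
{"fn": "play_rows", "kwargs": {"commands": [[[0,0,0],[0,0,0]],[[0,0,0],[0,0,0]],[[0,0,0],[0,0,0]],[[0,0,0],[0,0,0]],[[0,0,0],[0,0,0]],[[0,0,0],[0,0,0]],[[0,0,0],[0,0,0]],[[0,0,0],[0,0,0]]], "gripper": 0.0}}

```text
time_s: 28.52
position: [0.4977, -0.0891, 0.0637]
tcp_rot: [[0.287, -0.0, 0.958], [-0.958, 0.0, 0.287], [-0.0, -1.0, -0.0]]
force: [0.1, 1.6, 1.1]
opening: 0.401
```

Call:
{"fn": "play_rows", "kwargs": {"commands": [[[0,0,0.02],[0,0,0]],[[0,0,0.06],[0,0,0]],[[0,0,0.1],[0,0,0]],[[-0.003,0.025,0.11],[0,0,0]],[[-0.009,0.075,0.11],[0,0,0]],[[-0.015,0.13,0.11],[0,0,0]],[[-0.021,0.185,0.11],[0,0,0]],[[-0.028,0.24,0.11],[0,0,0]],[[-0.034,0.295,0.11],[0,0,0]],[[-0.039,0.335,0.11],[0,0,0]]]}}

```text
time_s: 29.78
position: [0.4575, 0.2475, 0.1728]
tcp_rot: [[0.288, -0.002, 0.958], [-0.958, -0.001, 0.288], [0.0, -1.0, -0.002]]
force: [0.3, -0.7, -5.0]
opening: 0.4
```

Call:
{"fn": "play_rows", "kwargs": {"commands": [[[-0.002,0.02,0],[0,0,0]],[[-0.0025,0.025,0],[0,0,0]],[[-0.0025,0.025,0],[0,0,0]],[[-0.0025,0.025,-0.03],[0,0,0]],[[-0.0025,0.025,-0.06],[0,0,0]],[[-0.0025,0.025,-0.08],[0,0,0]],[[-0.0025,0.025,-0.08],[0,0,0]],[[-0.0025,0.025,-0.08],[0,0,0]]]}}

```text
time_s: 30.78
position: [0.4571, 0.2701, 0.0943]
tcp_rot: [[0.286, 0.001, 0.958], [-0.958, 0.0, 0.286], [0.0, -1.0, 0.001]]
force: [-0.4, -0.0, -4.0]
opening: 0.398
```

```bash
python3 - <<'E'
from h import *
c,T,P=look_avg('w12')
m=meas(P,(.456,.271),.008,.0165,.065)
h=cv2.convexHull((P[m][:,:2]*1000).astype(np.float32)).reshape(-1,2)
k=np.abs(np.hypot(*(h-[456,271]).T)-46)<3
print(k.sum(),circ(h[k]))
cv2.imwrite('pics/w12.png',c['frame'][60:360,100:420,::-1].repeat(2,0).repeat(2,1))
E
```

```text
t 31.025 pos [0.4571 0.2705 0.0946] sd [0.0002 0.0002 0.0002] yaw -73.37 tool y [ 0.002  0.001 -1.   ] F [-0.6  1.1 -4.1]
1645 [0.4756 0.2765 0.0125] (array([467.8, 274. ]), array([69.3, 93.9]), 16.4)
33 (array([455.7, 270.6]), 93.7)
```

View pics/w12.png

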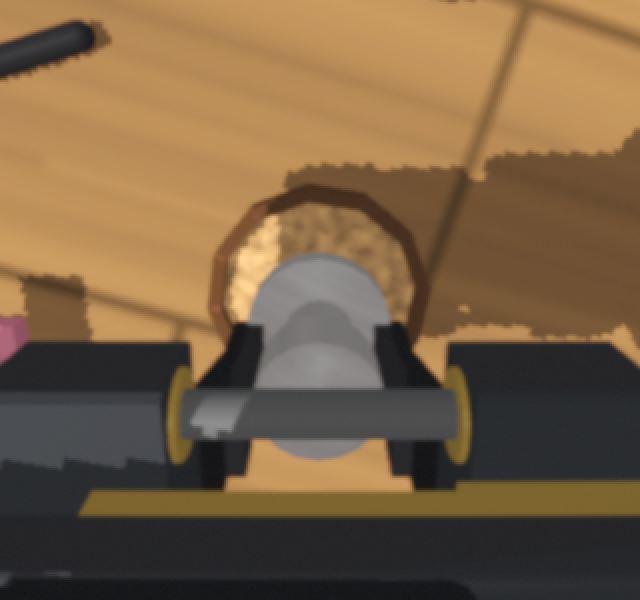

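Round foot is centred left-right over the round tray (foot 250–390 px, tray 212–428). Lower and release.

Call:
{"fn": "play_rows", "kwargs": {"commands": [[[-0.001,0.0003,-0.01],[0,0,0]],[[-0.001,0.0003,-0.02],[0,0,0]],[[-0.001,0.0003,-0.025],[0,0,0]],[[-0.001,0.0003,-0.028],[0,0,0]],[[-0.001,0.0003,-0.03],[0,0,0]],[[-0.001,0.0003,-0.0307],[0,0,0]],[[-0.001,0.0003,-0.0307],[0,0,0]]]}}

```text
time_s: 31.95
position: [0.4553, 0.271, 0.0637]
tcp_rot: [[0.287, 0.0, 0.958], [-0.958, 0.0, 0.287], [-0.0, -1.0, 0.0]]
force: [-1.2, -0.5, 2.8]
opening: 0.403
```

Call:
{"fn": "play_rows", "kwargs": {"commands": [[[0,0,0],[0,0,0]],[[0,0,0],[0,0,0]],[[0,0,0],[0,0,0]],[[0,0,0],[0,0,0]],[[0,0,0],[0,0,0]],[[0,0,0.03],[0,0,0]],[[0,0,0.08],[0,0,0]],[[0,0,0.13],[0,0,0]],[[0,0,0.145],[0,0,0]],[[0,0,0.145],[0,0,0]]], "gripper": 0.087}}

```text
time_s: 33.2
position: [0.4555, 0.2711, 0.2086]
tcp_rot: [[0.287, 0.002, 0.958], [-0.958, 0.001, 0.287], [-0.0, -1.0, 0.002]]
force: [-0.3, 0.1, -0.6]
opening: 0.999
```

```bash
python3 - <<'E'
from h import *
from rig import capture
c,T,P=look_avg('w13')
meas(P,(.456,.271),.05,.1,.06)
m=meas(P,(.456,.271),.008,.0145,.065)
for n in('scene','side'):
    c=capture(n);P=cloud(c,c['cam_to_world']);P0=np.load(n+'P.npy')
    cv2.imwrite(f'pics/{n}1.png',c['frame'][:,:,::-1])
    print(n)
    for k,xy,r,lo in(('jar',(.437,.11),.04,.01),('bowl',(.605,.277),.045,.008),('bangle',(.645,-.121),.045,.005)):
        meas(P0,xy,lo,.07,r);meas(P,xy,lo,.07,r)
E
```

```text
t 33.45 pos [0.4545 0.2706 0.2069] sd [0.0005 0.0002 0.0009] yaw -73.34 tool y [-0.002 -0.001 -1.   ] F [0.5 0.1 0.1]
1000 [0.4584 0.2721 0.0713] (array([456. , 271.1]), array([35.9, 34.7]), 18.0)
1281 [0.4574 0.2712 0.0125] (array([455.8, 271. ]), array([92. , 92.6]), 67.2)
scene
323 [0.4424 0.1003 0.0375] (array([439. , 107.5]), array([38.2, 41.7]), 12.2)
327 [0.4425 0.1002 0.0371] (array([439.7, 106.8]), array([38.8, 42.2]), 8.3)
249 [0.6033 0.28   0.0188] (array([605.5, 274. ]), array([55.6, 60.7]), 30.9)
250 [0.6033 0.2797 0.019 ] (array([604.4, 273.7]), array([56.5, 60.2]), 3.1)
225 [ 0.6446 -0.1221  0.0094] (array([ 644.9, -121.1]), array([60.8, 64. ]), 15.1)
226 [ 0.6443 -0.1217  0.0094] (array([ 645.2, -121.3]), array([61.4, 64.6]), 12.9)
side
243 [0.4341 0.1177 0.0404] (array([435.1, 111.9]), array([38.5, 37.8]), 64.2)
246 [0.4339 0.1177 0.0399] (array([435.3, 112.4]), array([38.1, 39. ]), 81.1)
254 [0.6072 0.2714 0.0188] (array([602.5, 277.1]), array([53.5, 58. ]), 23.9)
251 [0.6074 0.271  0.0188] (array([602.4, 276.4]), array([53.2, 57. ]), 24.3)
78 [ 0.6443 -0.1184  0.0098] (array([ 643.6, -119.8]), array([61.7, 62.4]), 68.9)
0 [nan nan nan] (array([0., 0.]), array([0., 0.]), 0.0)h.py:41: RuntimeWarning: Mean of empty slice.
  Q=P[m];print(len(Q),Q.mean(0).round(4),rectinfo((Q[:,:2]*1000).astype(np.float32)));return m
  ret = um.true_divide(
```

View pics/side1.png

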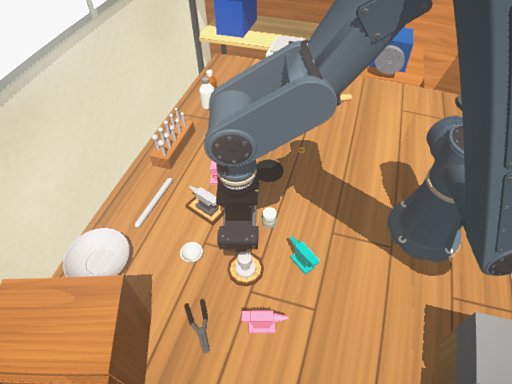

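Side view: round stake in the round tray (245,262), anvil along the long tray (205,203), pad empty; bystanders unchanged (the bangle is hidden by the arm here, but the scene camera has it within 0.5 mm).

```bash
python3 -c "
from rig import *
print(hand_in())"
```

```text
the job is handed in; nothing more can be done
None
```

All three tools are in their own trays and the job is handed in; the last reading before that was at about 33.5 s of the 104 s allowed. I stood the round stake on the pad, put the square stake in the square tray and the anvil in the long tray. Last, I moved the round stake from the pad to the round tray.

**Final positions** (wrist-camera checks after each release):

| Tool | Offset from tray centre | Turn error |
|---|---|---|
| Round stake | about 0.2 mm | round, so none |
| Square stake | about 1 mm | about 0.6° |
| Anvil | about 1 mm | about 0.6° |

**Upright:** the tops of the three tools measured at about the height expected for standing flat on the tray floor.

**Bystanders:** the jar and bowl read within about 1 mm of where they started in both fixed cameras. The bangle read within 0.5 mm in the scene camera; the arm hid it from the side camera, so that second check was not possible.

**Forces:** the readings I saw stayed within about 7 N, though I only read them at the end of each move.

**Disagreement:** finding the tray rims by colour failed because of shadows, so I located them from depth instead. The depth-based tray sizes were within about 1–2 mm of the given ones.

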